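Hold the paperweight over the writing board

ROBOT

A 7-joint arm with a two-finger parallel gripper is mounted at the origin on the work surface. World frame = base frame: x ahead of the robot, y to its left, z up, the work surface at z = 0. Lengths are in m, angles in rad, forces in N, time in s.
With the tool pointing down it reaches from about 0.4 to 0.85 m from the base axis. Payload 10.4 kg.
Tool frame: the origin (TCP) lies on the centre line of the jaws, within the pads' length; the fingertips stand 11 mm ahead of it and the grasp point (between the pads) lies 8 mm behind it; z points along the fingers, y is the line along which they close (so a half turn about z gives the same grasp; the last joint's range is limited). The gripper opens to 87 mm and grips with 3 to 60 N. Pads are 19 mm wide; open, the fingers measure 117 mm over their backs; the gripper's body (75 mm by 190 mm) begins 51 mm behind the grasp point.
Start: joints at [-1.17, 0.332, -0.065, 1.46, 0.022, 1.35, -0.088], TCP at [0.257, 0.57, 0.234] pointing down, gripper open.
Joint ranges: [-2.6, 2.6], [-0.5, 2.12], [-1.47, 1.34], [0.16, 2.42], [-1.27, 4.41], [0.06, 2.06], [-2.6, 2.6]. Speed limits (rad/s): [2.22, 2.22, 2.79, 2.79, 3.14, 3.14, 3.14].

INTERFACE

Orientations are given as a unit quaternion [x, y, z, w].
In Python, from bench import r gives the robot as it stands.
- The arm moves only by the shell command python3 -m pendant 'ROWS' [OPENING] [FORCE]. ROWS is JSON, a list of rows, each a list of 4 numbers: the shift along the tool's x, y, z in m, then the turn about the tool's z in rad. A call has 1 to 8 rows; each row shifts and turns the commanded pose from where the row before left it, along the tool's axes as they then stand; what a row does not reach is not made up. A row lasts 1/12 s, in which the tool goes at most 41.7 mm and 7.16 degrees, less where a joint would pass 70% of its speed; a pose out of reach is approached as far as the arm can. A call with a gripper value outside its range is refused whole. OPENING is the opening, from 0 (shut) to 1 (fully open), set as the call begins (- or left out, the last holds). The fingers move at their own pace and stop on an object; FORCE is the grip in N (left out, the last holds). Time passes only in rows, so rows that do not move let the fingers close. It gives the time, the measured TCP pose, the force, the opening and the grip force at its end, in the units of the state.
- r.read_state(): the state, without advancing time (a new reading comes with each control period).
- r.camera(name): name is "side" or "top"; returns a dict with "img" (480x640x3 uint8, red, green, blue), "camera_matrix" (3x3 intrinsics, pixels), "xyz" and "attitude" of the camera in the world. Camera axes: x right, y down, z forward; pixel columns grow to the right and rows downward; lengths in m; the calibration is good to about 2 mm. A picture is of the moment at which its call begins. There is no depth.
- r.close_job(): hands the job in; it is judged then, once.
Trained networks look in the newest picture that a camera, given by its name, has taken for a name from the list of things; names that differ only in an ending like _2 or _b are one class to them, and where a whole thing is asked for, a point or a joint stands for the part that bears it (a point fixed in the world has none). Each returns a list of dicts, best first, with "score" (0 to 1); they miss things now and then, are a little off and sometimes report something else, mostly with a low value. They report only what shows in the picture. A call takes as long as a camera call.
- r.outline_of(thing, camera): "mask" (480x640 bool, what is visible of it) and "bbox" ([centre column, centre row, width, height] in pixels, round what is visible of it).
The state is a dict: "time": time; "joint_positions": joint angles; "joint_vel": joint speeds; "joint_torque": joint torques, N m; "ee_pos": TCP position; "eef_rot": TCP orientation; "ft_force": force on the tool from outside, world axes, zero at the start; "torque": the same for the moment, N m; "width": finger opening in m; "grip_force": force on a finger pad.
Only numpy, scipy, OpenCV 4.12 (cv2) and the standard library are available. Lean on these libraries where they do the work, as an engineer would, in place of code of your own. Each camera call takes 0.05 s, during which the arm holds its last target. There are 200 camera calls.

TASK

Draw the head-heavy paperweight along the table top, out of the low desk riser, until the whole of it, head included, is clear of the riser's mouth; then take it by its balance point and lift it level. Carry it over the writing board and finish while still holding it there: level, about 8 cm above the notched blocks, lined up with them with the iron head over the wide notch and the plain end over the narrow one, so that the sheet below can be straightened. Leave the ink bottle, the water bottle and the cup where they stand.

Things in the scene. Friction and masses are not known exactly. Their poses are not given: they have to be found in the camera images.
- weight_balance (a point): Balance point (centre of mass as seen from above) of the paperweight, half-way up its bar, 11 mm above the underside: 222 mm from the plain end, 39 mm from the head's near edge, 77 mm from the head's far edge. Axes as weight.
- weight_head (a point): Point on the paperweight's middle line at the axis of the iron head, 11 mm above the underside, 58 mm from the balance point; same axes as weight_balance.
- weight_tail (a point): Point on the bar's middle line near the plain end: 30 mm from that end, 192 mm from the balance point, 11 mm above the underside; same axes.
- riser_mouth (a point): Centre of the riser's open mouth, at table level. The riser is a fixed low wooden bridge with books on top, on the robot's left, mouth roughly towards -y. x points from the mouth into the tunnel, z up. Tunnel 220 mm long, open at both ends, 128 wide between 16 mm side walls, 70 high; roof 16 thick (top at 86 mm); 124 mm high with the books, which lie 80 mm or more behind the mouth.
- board_wide (a point): Centre of the wide notch of the writing board, at the height of the blocks' tops, 37 mm above the table: 48 mm between its cheeks, with a stop wall at its outer end; it is at the board's end farther from the robot. Axes as board.
- board_narrow (a point): Centre of the narrow notch of the writing board, at the blocks' tops, 37 mm above the table: 32 mm between its cheeks, 250 mm from the wide notch. With the weight's head over the wide notch its tail point is over this one. Axes as board.
- ink: Small black ink bottle with red cap, 42 mm diameter, 95 mm high, origin at its underside; a bystander beyond the work.
- water: Clear water bottle, 62 mm diameter, 200 mm high, origin at its underside; a bystander.
- cup: White porcelain cup, 72 mm diameter, 55 mm high, origin at its underside; a bystander.
- weight: The loose paperweight, 0.3-0.5 kg: dark hardwood bar 260 long, 24 wide, 22 high, with a round cast-iron head (38 diameter, 39 high, knob on top) at one end; 299 long overall. x along the bar to the head, z up. Origin: underside, 150 from the plain end. Starts flat on the table, head in the riser's tunnel, 110 to 150 mm of the plain end sticking out, within 0.1 rad of the tunnel's direction.
- board: The fixed writing board: pale wooden slab 340 x 110 x 12 mm on the table on the robot's right, long side roughly along x, a sheet of paper on it and a notched wooden block near each end. x points from the narrow to the wide notch, z up. Origin at table level, 130 mm from the wide notch, 120 mm from the narrow.

How it is judged:
On the way, in this order (a step that is already met when the one before it is completed fails the run):
1. the paperweight, still lying on the table, is drawn wholly clear of the riser's mouth (x of weight_head in the frame of riser_mouth below -0.019 m and height (world z) of each of weight_head, weight_balance below 0.03 m), for 0.2 s.
2. it is lifted level by its balance point (x of the grasp point in the frame of weight_balance between -0.02 and 0.02 m and contact force between weight and the fingers above 1 N and height (world z) of weight_balance above 0.06 m and angle between weight_balance's own z axis and vertical below 0.15 rad), for 0.2 s.
At the end, for the whole second after the job is handed in: The weight is gripped within 20 mm of its balance point, level within 0.1 rad, at rest, off the board, underside 40 to 130 mm above the blocks, head within 25 mm (horizontally) of the wide notch's centre and tail point within 25 mm of the narrow one's, through the last second (x of the grasp point in the frame of weight_balance between -0.02 and 0.02 m and contact force between weight and the fingers above 1 N and angle between weight_balance's own z axis and vertical below 0.1 rad and horizontal distance between weight_head and board_wide below 0.025 m and horizontal distance between weight_tail and board_narrow below 0.025 m and height (world z) of weight_balance between 0.088 and 0.178 m and contact force between weight and board below 0.1 N and linear speed of weight below 0.03 m/s); the arm keeps its last pose, push and grip.
It fails at once if the ink bottle is pushed more than 30 mm or knocked over (distance of ink from where it was at the start of the episode above 0.03 m or angle between ink's own z axis and vertical above 0.5 rad).
It fails at once if the water bottle is pushed more than 30 mm or knocked over (distance of water from where it was at the start of the episode above 0.03 m or angle between water's own z axis and vertical above 0.5 rad).
It fails at once if the cup is pushed more than 30 mm or knocked over (distance of cup from where it was at the start of the episode above 0.03 m or angle between cup's own z axis and vertical above 0.5 rad).
It also fails if it takes over 54 s, if anything falls off the work surface, if the arm or the gripper's body presses on something with over 40 N, if the wrist force passes 120 N, or if a joint passes its speed limit or range.

## Working session

There is one attempt and no reset: what is moved stays moved. The work goes in short steps, Python scripts to look and compute and a shell command to move; the robot and the scene stay as the last step left them, time stands still between calls to the robot, and variables do not carry over. Pictures are saved under pics/ and viewed, at most 13 in all, crops included, and the job is handed in when it is done.

```bash
ls; mkdir -p pics; cat > h.py <<'E'
import numpy as np, cv2
from scipy.spatial.transform import Rotation as R
from bench import r
def cam(n):
    c=r.camera(n); a=np.array(c["attitude"],float)
    c["R"]=a if a.shape==(3,3) else R.from_quat(a).as_matrix()
    c["K"]=np.array(c["camera_matrix"]); c["p"]=np.array(c["xyz"]); return c
def back(c,uv,z):
    uv=np.atleast_2d(uv).astype(float)
    d=np.c_[uv,np.ones(len(uv))]@np.linalg.inv(c["K"]).T@c["R"].T
    return c["p"]+d*((z-c["p"][2])/d[:,2])[:,None]
def proj(c,X):
    q=(np.atleast_2d(X)-c["p"])@c["R"]@c["K"].T
    return q[:,:2]/q[:,2:]
def save(c,n): cv2.imwrite("pics/"+n,c["img"][:,:,::-1])
E
python3 - <<'E'
from h import *
for n in("top","side"):
    c=cam(n); save(c,n+"0.png"); print(n,c["p"],c["attitude"],c["K"].tolist())
    for t in("weight","riser_mouth","board","ink","water","cup"):
        for o in r.outline_of(t,n)[:2]:
            print(t,round(o["score"],2),np.round(o["bbox"]))
s=r.read_state(); print(s["time"],s["ee_pos"],s["eef_rot"],s["width"])
E
```

```text
pics
top [0.31646503 0.00276575 1.05780599] [-0.67475972  0.73000381 -0.07802518  0.07553694] [[495.5308639879763, 0.0, 318.08406621258416], [0.0, 495.5308639879763, 240.32312395702178], [0.0, 0.0, 1.0]]
weight 0.64 [266. 289.  68.  19.]
riser_mouth 0.92 [179. 272. 134.  90.]
board 0.96 [465. 217.  59. 155.]
ink 0.61 [334. 154.  17.  31.]
water 0.68 [184. 166.  46.  58.]
cup 0.94 [208. 349.  40.  38.]
side [ 0.35621601 -0.99819675  0.74773284] [ 0.87683697 -0.07847841  0.04423056 -0.47227293] [[528.7142462328994, 0.0, 330.2292846245815], [0.0, 528.7142462328994, 241.29848431859727], [0.0, 0.0, 1.0]]
weight 0.87 [288. 240.  14.  56.]
riser_mouth 0.78 [294. 194.  69.  83.]
board 0.66 [384. 371. 188.  68.]
board 0.38 [376. 179.  24.  70.]
ink 0.67 [417. 263.  18.  43.]
water 0.81 [375. 179.  24.  69.]
cup 0.7 [237. 220.  30.  29.]
0.7 [0.25700783 0.56973328 0.23357614] [2.10312835e-01 9.77634139e-01 4.73802107e-05 5.01646609e-06] 0.08687054348534738
```

View pics/top0.png

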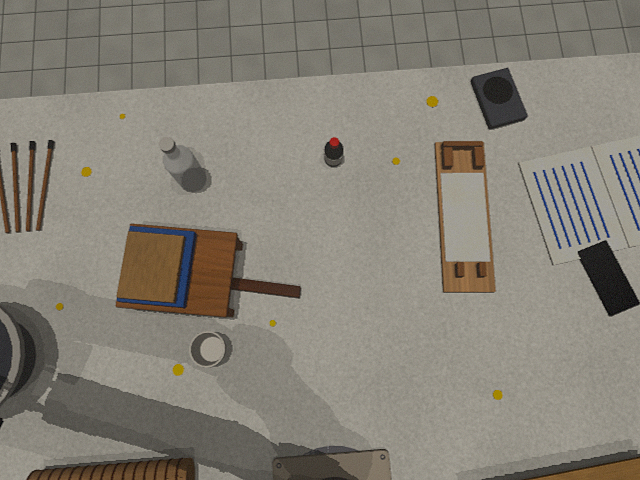

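View pics/side0.png

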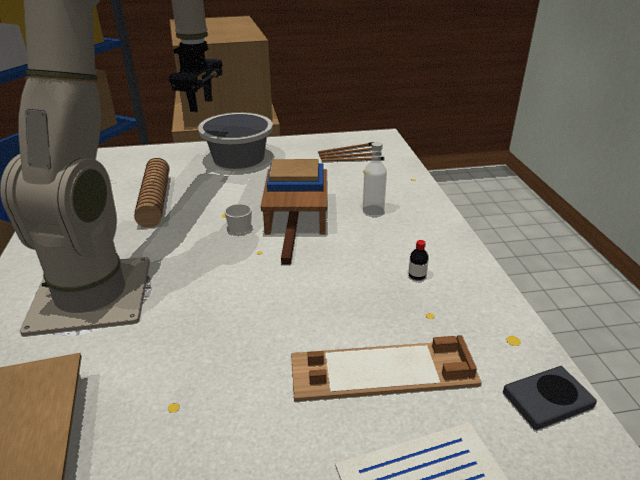

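The top view shows the bar from (232,284) to (300,292), and the riser's mouth edge at about column 238. The board has its wide notch near (463,156) and its narrow one near (470,269). Next I measure these.

```bash
cat > m.py <<'E'
from h import *
T=cam("top");S=cam("side")
def mask(t,n):
    o=r.outline_of(t,n); return o[0]["mask"] if o else None
def tri(a,b):
    A=[];y=[]
    for c,uv in((T,a),(S,b)):
        d=c["R"]@np.linalg.inv(c["K"])@np.r_[uv,1]; d/=np.linalg.norm(d)
        P=np.eye(3)-np.outer(d,d);A.append(P);y.append(P@c["p"])
    return np.linalg.lstsq(np.vstack(A),np.r_[y[0],y[1]],rcond=None)[0]
E
python3 - <<'E'
from m import *
mt,ms=mask("weight","top"),mask("weight","side")
v,u=np.nonzero(mt)
P=back(T,np.c_[u,v],0.022)[:,:2]
m=P.mean(0);a=np.linalg.svd(P-m,full_matrices=False)[2][0]; a*=np.sign(a[1])
s=(P-m)@a; w=(P-m)@[-a[1],a[0]]
print("weight axis",a,np.arctan2(a[1],a[0]),"tail end",m+a*s.min(),"len",np.ptp(s),"w",np.percentile(w,[2,98]))
print("minrects",cv2.boxPoints(cv2.minAreaRect(np.c_[u,v].astype(np.float32))).tolist())
v,u=np.nonzero(ms);print("side",cv2.boxPoints(cv2.minAreaRect(np.c_[u,v].astype(np.float32))).tolist())
for n,c,b in(("top",T,(425,130,85,175)),("side",S,(280,325,210,85))):
    x,y,W,H=b
    cv2.imwrite(f"pics/b_{n}.png",cv2.resize(c["img"][y:y+H,x:x+W,::-1],None,fx=3.4,fy=3.4,interpolation=cv2.INTER_CUBIC))
cr=T["img"][215:325,110:310,::-1];cv2.imwrite("pics/r_top.png",cv2.resize(cr,None,fx=4,fy=4,interpolation=cv2.INTER_CUBIC))
for t in("ink","water","cup"):
    v,u=np.nonzero(mask(t,"side"));print(t,back(S,[[u.mean(),v.max()]],0))
E
```

```text
weight axis [0.209667   0.97777285] 1.3595619493240885 tail end [0.43761782 0.03766679] len 0.1443034113137276 w [-0.01204451  0.0121081 ]
minrects [[230.812744140625, 289.20166015625], [232.39306640625, 276.9539794921875], [300.1995849609375, 285.70318603515625], [298.6192626953125, 297.95086669921875]]
side [[279.7568054199219, 263.4594421386719], [288.5135803222656, 210.91893005371094], [299.0541076660156, 212.67568969726562], [290.2973327636719, 265.2161865234375]]
ink [[ 0.73448328 -0.07764022  0.        ]]
water [[0.70929755 0.23304529 0.        ]]
cup [[0.47810274 0.16862783 0.        ]]
```

View pics/b_top.png

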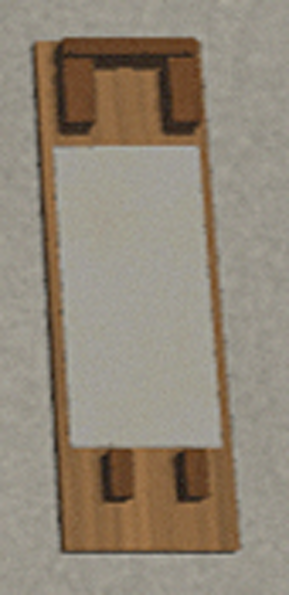

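View pics/b_side.png

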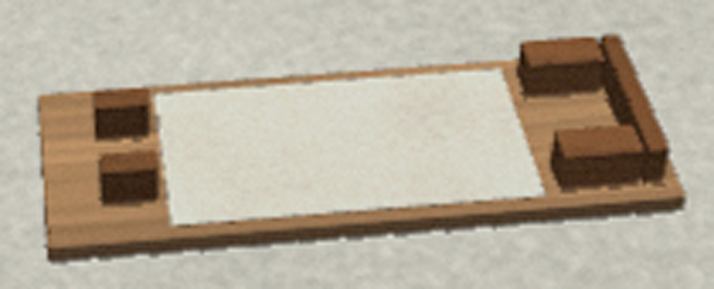

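View pics/r_top.png

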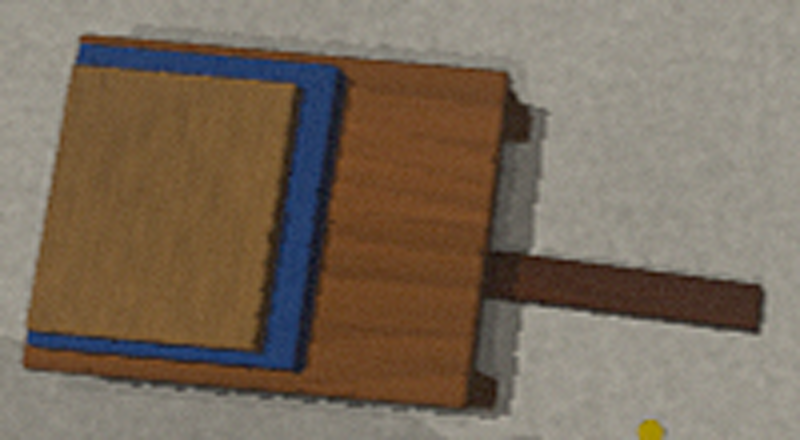

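The board crops show the narrow blocks' top faces, centred near (121,470) and (197,470) in the crop. The wide cheeks are near (80,90) and (184,88), with the stop wall on the outer end. In the riser crop the roof's mouth edge runs from (506,72) to (468,408).

```bash
python3 - <<'E'
from m import *
t=lambda p:np.array([425,130])+np.array(p)/3.4
s=lambda p:np.array([280,325])+np.array(p)/3.4
q=lambda p:np.array([110,215])+np.array(p)/4
N=[tri(t(a),s(b)) for a,b in(((121,470),(122,100)),((197,470),(130,163)))]
W=[tri(t(a),s(b)) for a,b in(((80,90),(562,53)),((184,88),(597,142)))]
print("N",N,"W",W)
n,w=np.mean(N,0),np.mean(W,0);print(n,w,np.linalg.norm((w-n)[:2]))
n=back(T,[t((159,470))],.037)[0];w=back(T,[t((132,89))],.037)[0];d=w-n
print("z.037:",n,w,np.linalg.norm(d),np.arctan2(d[1],d[0]))
e=back(T,[q((506,72)),q((468,408)),q((26,370)),q((82,38))],.086);print("roof",e)
m=(e[0]+e[1])/2;dd=e[1]-e[0];print("mouth",m,"len",np.linalg.norm(dd),"dir in",np.arctan2(dd[0],-dd[1]))
print("tail z", [tri(a,b) for a,b in(((300.0,285.8),(291.5,263.5)),)])
d=r.read_state();print(R.from_quat(d["eef_rot"]).as_matrix().round(3).tolist())
ms=mask("board","side");v,u=np.nonzero(ms);print(cv2.boxPoints(cv2.minAreaRect(back(T,np.argwhere(mask("board","top"))[:,::-1],.012)[:,:2].astype(np.float32))))
E
```

```text
N [array([ 0.45913627, -0.30180788,  0.03326857]), array([ 0.45570331, -0.34803255,  0.0339966 ])] W [array([ 0.70791281, -0.31003897,  0.0337121 ]), array([ 0.70306346, -0.37688008,  0.03379001])]
[ 0.45741979 -0.32492022  0.03363259] [ 0.70548814 -0.34345952  0.03375105] 0.24876014458581258
z.037: [ 0.45726484 -0.32386754  0.037     ] [ 0.70466146 -0.34244718  0.037     ] 0.24809331475502253 -0.07495991128062512
roof [[0.5591219  0.15368953 0.086     ]
 [0.39284987 0.17924937 0.086     ]
 [0.4281571  0.39399771 0.086     ]
 [0.59384082 0.36728095 0.086     ]]
mouth [0.47598589 0.16646945 0.086     ] len 0.1682251243400355 dir in -1.7233253486580877
tail z [array([0.45294025, 0.03614851, 0.00187683])]
[[-0.912, 0.411, 0.0], [0.411, 0.912, 0.0], [-0.0, 0.0, -1.0]]
[[ 0.40612847 -0.37675467]
 [ 0.7464722  -0.4041305 ]
 [ 0.75575966 -0.28866562]
 [ 0.41541594 -0.2612898 ]]
```

```bash
python3 -m pendant '[[-0.025,-0.0245,0,0],[-0.025,-0.0245,0,0],[-0.025,-0.0245,0,0],[-0.025,-0.0245,0,0],[-0.025,-0.0245,0,0],[-0.025,-0.0245,0,0],[-0.025,-0.0245,0,0],[-0.025,-0.0245,0,0]]' 1; python3 -m pendant '[[-0.025,-0.0245,0,0],[-0.025,-0.0245,0,0],[-0.025,-0.0245,0,0],[-0.025,-0.0245,0,0],[-0.025,-0.0245,0,0],[-0.025,-0.0245,0,0],[-0.025,-0.0245,0,0]]'; python3 -m pendant '[[0,0,0,0.12],[0,0,0,0.12],[0,0,0,0.12],[0,0,0,0.12],[0,0,0,0.12],[0,0,0,0.12],[0,0,0,0.12],[0,0,0,0.12]]';python3 -m pendant '[[0,0,0,0.1],[0,0,0,0.1],[0,0,0,0.1],[0,0,0,0.1],[0,0,0,0]]'
cat > g.py <<'E'
import sys
from h import *
# usage: g.py x y z [yaw of tool y] -> needed shift in tool axes + turn
s=r.read_state();M=R.from_quat(s["eef_rot"]).as_matrix();a=[float(v) for v in sys.argv[1:]]
print("pos",s["ee_pos"],"tool shift",(M.T@(np.array(a[:3])-s["ee_pos"])).round(4),"q",np.round(s["joint_positions"],2))
y=np.arctan2(M[1,1],M[0,1]);print("yaw y",y, "tilt",M[2,2], "turn",-((a[3]-y+np.pi/2)%np.pi-np.pi/2) if len(a)>3 else "")
E
python3 g.py 0.447 0.082 0.014 -0.211
```

```text
time: 1.92
ee_pos: [0.3591, 0.3072, 0.2337]
eef_rot: [0.21, 0.978, 0.0, 0.0]
ft_force: [0.6, -0.9, 1.0]
width: 0.0868
grip_force: 0.0
time: 2.5
ee_pos: [0.448, 0.0788, 0.2339]
eef_rot: [0.21, 0.978, 0.0, 0.0]
ft_force: [0.1, -0.1, 0.3]
width: 0.087
grip_force: 0.0
time: 3.17
ee_pos: [0.4477, 0.0805, 0.2337]
eef_rot: [0.64, 0.768, 0.0, 0.0]
ft_force: [0.4, 0.3, -0.2]
width: 0.0868
grip_force: 0.0
time: 3.58
ee_pos: [0.4477, 0.0805, 0.2337]
eef_rot: [0.78, 0.626, 0.0, -0.0]
ft_force: [0.2, -0.4, -0.2]
width: 0.0868
grip_force: 0.0
pos [0.44774198 0.08053391 0.23366583] tool shift [ 0.0012 -0.0011  0.2197] q [-0.61 -0.06  0.32  1.9   0.02  1.3  -0.51]
yaw y -0.21778460462711885 tilt -0.999999916097212 turn -0.00678460462711894
```

```bash
python3 -m pendant '[[0,0,0.036,0],[0,0,0.036,0],[0,0,0.036,0],[0,0,0.036,0],[0,0,0.03,0],[0,0,0.02,0],[0,0,0.014,0],[0,0,0,0]]' 1;  python3 -m pendant '[[0,0,0.01,0],[0,0,0,0],[0,0,0,0]]'; python3 - <<'E'
from h import *
c=cam("side");cv2.imwrite("pics/g1.png",cv2.resize(c["img"][150:310,200:380,::-1],None,fx=3.5,fy=3.5))
E
```

```text
time: 4.25
ee_pos: [0.4458, 0.08, 0.023]
eef_rot: [0.777, 0.629, -0.002, -0.001]
ft_force: [-0.6, -1.4, 0.5]
width: 0.0869
grip_force: 0.0
time: 4.5
ee_pos: [0.4481, 0.0807, 0.016]
eef_rot: [0.778, 0.628, 0.0, 0.0]
ft_force: [-0.8, -0.8, -0.2]
width: 0.0872
grip_force: 0.0
```

View pics/g1.png

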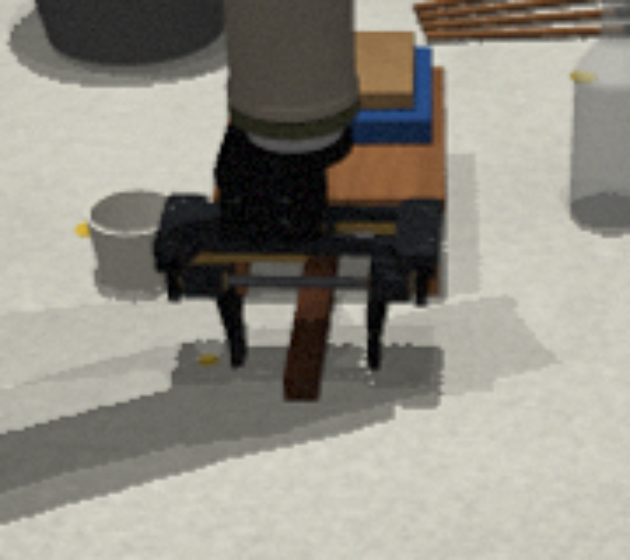

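The fingers straddle the bar near its plain end, so I grip and draw it out.

```bash
python3 -m pendant '[[0,0,0,0],[0,0,0,0],[0,0,0,0],[0,0,0,0],[0,0,0,0],[0,0,0,0],[0,0,0,0],[0,0,0,0]]' 0 30;  python3 -m pendant '[[-0.01,0.0005,0,0],[-0.015,0.001,0,0],[-0.015,0.001,0,0],[-0.015,0.001,0,0],[-0.015,0.001,0,0],[-0.015,0.001,0,0],[-0.015,0.001,0,0],[-0.015,0.001,0,0]]'
```

```text
time: 5.22
ee_pos: [0.4477, 0.0806, 0.0156]
eef_rot: [0.778, 0.628, 0.0, -0.0]
ft_force: [-0.6, -0.2, -0.1]
width: 0.0416
grip_force: 0.0
time: 5.88
ee_pos: [0.4303, -0.0345, 0.0155]
eef_rot: [0.778, 0.628, 0.0, -0.0]
ft_force: [1.2, 2.6, -1.5]
width: 0.0238
grip_force: 30.0
```

```bash
python3 - <<'E'
from h import *
c=cam("side");cv2.imwrite("pics/g2.png",cv2.resize(c["img"][170:330,200:380,::-1],None,fx=3.5,fy=3.5))
E
```

```text
(no output)
```

View pics/g2.png

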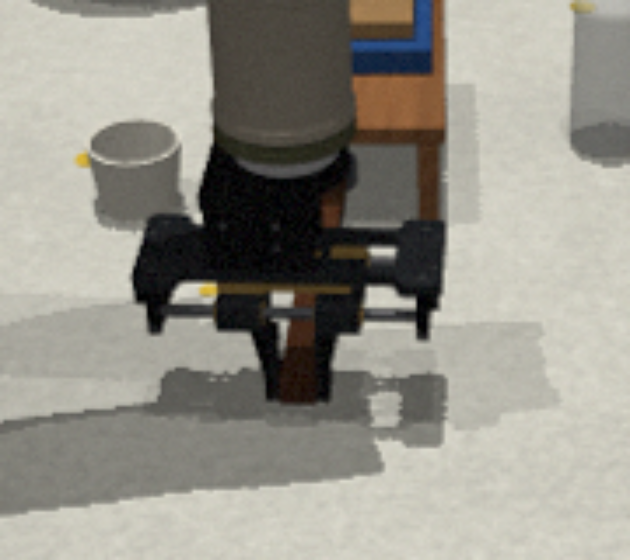

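The tail end is nearly flush with the fingers, because the pull began before they had closed. I regrip about 80 mm further in, then finish the draw.

```bash
python3 -m pendant '[[0,0,0,0],[0,0,0,0],[0,0,0,0],[0.01,0,0,0],[0.02,0,0,0],[0.02,0,0,0],[0.02,0,0,0],[0.01,0,0,0]]' 0.7 30;  python3 -m pendant '[[0,0,0,0],[0,0,0,0],[0,0,0,0],[0,0,0,0],[0,0,0,0],[0,0,0,0],[0,0,0,0],[0,0,0,0]]' 0 30; python3 -m pendant '[[0,0,0,0],[0,0,0,0],[0,0,0,0],[0,0,0,0]]'
```

```text
time: 6.6
ee_pos: [0.4481, 0.0485, 0.0156]
eef_rot: [0.777, 0.629, 0.0, -0.0]
ft_force: [-0.3, 1.0, 0.4]
width: 0.06
grip_force: 0.0
time: 7.27
ee_pos: [0.4475, 0.0443, 0.0155]
eef_rot: [0.778, 0.628, -0.0, 0.0]
ft_force: [-1.3, -1.1, 0.7]
width: 0.0241
grip_force: 30.0
time: 7.6
ee_pos: [0.4476, 0.0444, 0.0155]
eef_rot: [0.778, 0.628, -0.0, 0.0]
ft_force: [-1.3, -3.8, 3.5]
width: 0.0239
grip_force: 30.0
```

```bash
python3 -m pendant '[[-0.01,0.0005,0,0],[-0.015,0.001,0,0],[-0.018,0.001,0,0],[-0.018,0.001,0,0],[-0.018,0.001,0,0],[-0.018,0.001,0,0],[-0.013,0.001,0,0],[-0.008,0,0,0]]';  python3 -m pendant '[[0,0,0,0],[0,0,0,0],[0,0,0,0],[0,0,0,0]]'; python3 - <<'E'
from m import *
save(T,"t3.png")
E
```

```text
time: 8.27
ee_pos: [0.4288, -0.0733, 0.0156]
eef_rot: [0.779, 0.627, 0.0, -0.0]
ft_force: [0.3, 2.4, 0.3]
width: 0.0241
grip_force: 30.0
time: 8.6
ee_pos: [0.4292, -0.0715, 0.0155]
eef_rot: [0.778, 0.628, 0.0, 0.0]
ft_force: [-1.3, -3.2, 1.1]
width: 0.0238
grip_force: 30.0
```

View pics/t3.png

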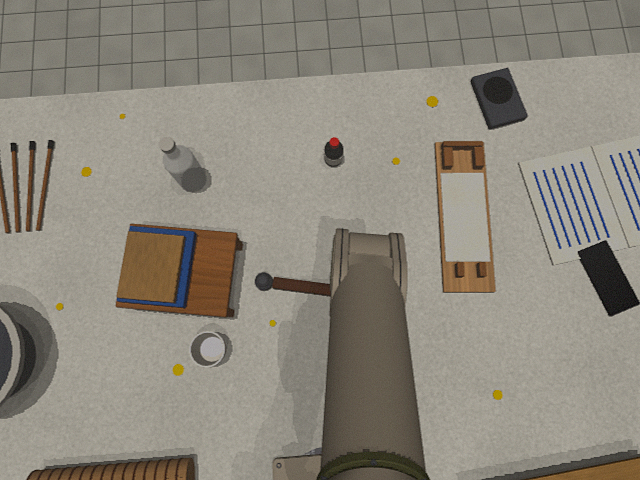

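The head shows at (264,281), outside the mouth edge at column 238. I compute its position.

```bash
python3 - <<'E'
from h import *
c=cam("top");o=r.outline_of("weight","top")[0]
v,u=np.nonzero(o["mask"]);print(o["score"],o["bbox"])
h=back(c,[[264,281.5]],.034)[0];print("head",h)
m=u>277;P=back(c,np.c_[u,v][m],.022)[:,:2];g=P.mean(0);a=np.linalg.svd(P-g,full_matrices=False)[2][0];a*=np.sign(a[1])
print("axis",a,np.arctan2(a[1],a[0]),"head off line",(h[:2]-g)@[-a[1],a[0]])
P2=back(c,np.c_[u,v],.022)[:,:2];print("far end from head fit",((P2-h[:2])@a).max())
d=h[:2]-[0.476,.166];print("mouth x",d@[.152,.988]); print("balance",h[:2]-.058*a)
E
python3 g.py 0.4467 0.0 0.0155
```

```text
0.58 [293.6, 285.1, 76.6, 21.2]
head [0.46399768 0.10913068 0.034     ]
axis [0.22563443 0.97421204] 1.3432021154096652 head off line 0.003539758201168315
far end from head fit 0.021643865973602197
mouth x -0.05801124406098893
balance [0.45091088 0.05262638]
pos [ 0.42924611 -0.07151126  0.01555568] tool shift [0.0736 0.002  0.0001] q [-0.35  0.19  0.43  2.18 -0.11  0.79 -0.05]
yaw y -0.21227678944963685 tilt -0.9999999513943834 turn
```

```bash
python3 -m pendant '[[0,0,0,0],[0,0,0,0],[0,0,0,0],[0.015,0,0,0],[0.025,0,0,0],[0.03,0,0,0],[0.03,0,0,0],[0.02,0,0,0]]' 0.7 30;  python3 -m pendant '[[0.006,0,0,0],[0,0,0,0],[0,0,0,0],[0,0,0,0]]'; python3 g.py 0.4515 0.0526 0.0155 -0.22
python3 - <<'E'
from h import *
c=cam("top");cv2.imwrite("pics/t4.png",cv2.resize(c["img"][215:335,190:350,::-1],None,fx=4,fy=4))
E
```

```text
time: 9.47
ee_pos: [0.4548, 0.0484, 0.0156]
eef_rot: [0.778, 0.629, 0.0, -0.0]
ft_force: [0.6, 0.1, -0.4]
width: 0.0596
grip_force: 0.0
time: 9.8
ee_pos: [0.4554, 0.0497, 0.0154]
eef_rot: [0.779, 0.627, -0.0, 0.0]
ft_force: [0.0, -0.0, -0.7]
width: 0.061
grip_force: 0.0
pos [0.45535804 0.04974833 0.01540655] tool shift [ 0.002  -0.0044 -0.0001] q [-0.53  0.23  0.35  2.12 -0.11  0.8  -0.33]
yaw y -0.21463539097566922 tilt -0.9999998141771484 turn 0.005364609024330669
```

View pics/t4.png

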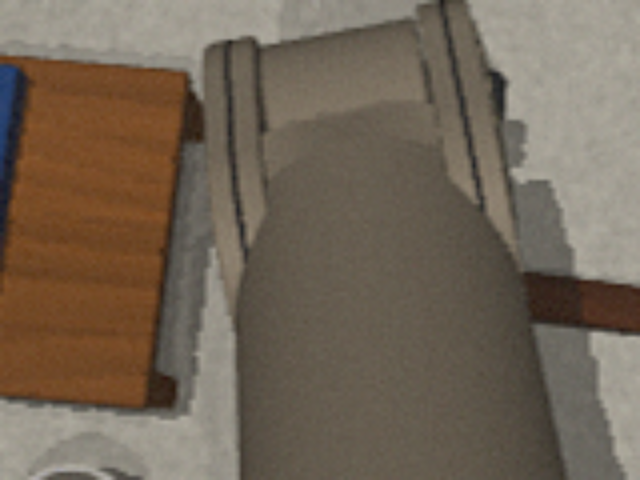

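The bar runs out from under the arm on the right, at about (580,300) in the crop. The gripper is at the balance point, so I close, and use the tail end to check the spot.

```bash
python3 -m pendant '[[0.002,0,0,0],[0,0,0,0],[0,0,0,0],[0,0,0,0],[0,0,0,0],[0,0,0,0],[0,0,0,0],[0,0,0,0]]' 0 45;  python3 -m pendant '[[0,0,0,0],[0,0,0,0],[0,0,0,0],[0,0,0,0]]'; python3 - <<'E'
from h import *
c=cam("top");p=r.read_state()["ee_pos"]
for o in r.outline_of("weight","top"):
    v,u=np.nonzero(o["mask"]);k=u>u.max()-25;P=back(c,np.c_[u,v][k],.022)[:,:2]
    print(o["score"],o["bbox"],"tail dist from tcp",((P-p[:2])@[-.213,-.977]).max())
E
```

```text
time: 10.52
ee_pos: [0.456, 0.0532, 0.0155]
eef_rot: [0.778, 0.628, -0.0, -0.0]
ft_force: [0.2, 0.3, -0.0]
width: 0.0234
grip_force: 45.0
time: 10.85
ee_pos: [0.456, 0.0531, 0.0155]
eef_rot: [0.778, 0.628, -0.0, -0.0]
ft_force: [-1.2, -1.2, 1.0]
width: 0.0235
grip_force: 45.0
0.88 [358.4, 292.6, 75.4, 19.9] tail dist from tcp 0.21896746794485672
```

```bash
python3 -m pendant '[[0,0,-0.006,0],[0,0,-0.012,0],[0,0,-0.018,0],[0,0,-0.02,0],[0,0,-0.02,0],[0,0,-0.02,0],[0,0,-0.018,0],[0,0,-0.01,0]]';  python3 -m pendant '[[0,0,-0.01,0],[0,0,0,0],[0,0,0,0],[0,0,0,0]]'; python3 - <<'E'
from h import *
s=r.read_state();print(s["torque"],s["grip_force"])
c=cam("side");cv2.imwrite("pics/s5.png",c["img"][100:360,150:500,::-1])
E
python3 g.py 0.647 -0.3385 0.15 -1.645
```

```text
time: 11.62
ee_pos: [0.4567, 0.0532, 0.1416]
eef_rot: [0.778, 0.628, 0.001, 0.0]
ft_force: [1.1, 1.2, -3.9]
width: 0.0236
grip_force: 45.0
time: 11.95
ee_pos: [0.4555, 0.053, 0.1485]
eef_rot: [0.778, 0.628, -0.001, -0.0]
ft_force: [0.1, -0.6, -3.3]
width: 0.0236
grip_force: 45.0
[-0.1000988   0.02561092  0.02284664] 44.99242186546326
pos [0.45544667 0.05298718 0.14844224] tool shift [-0.3422  0.27   -0.0017] q [-0.56  0.03  0.35  2.01 -0.01  1.11 -0.42]
yaw y -0.21295085799115196 tilt -0.9999983024065863 turn 1.4320491420088481
```

View pics/s5.png

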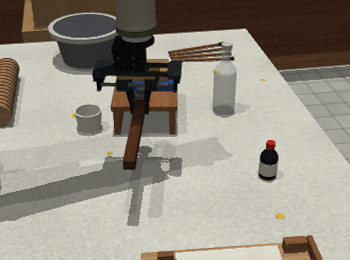

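The weight is lifted level and is clear of everything. I carry it over and then turn it.

```bash
python3 -m pendant '[[-0.01,0.008,0,0],[-0.02,0.016,0,0],[-0.022,0.0175,0,0],[-0.022,0.0175,0,0],[-0.022,0.0175,0,0],[-0.022,0.0175,0,0],[-0.022,0.0175,0,0],[-0.022,0.0175,0,0]]'; python3 -m pendant '[[-0.022,0.0175,0,0],[-0.022,0.0175,0,0],[-0.022,0.0175,0,0],[-0.022,0.0175,0,0],[-0.022,0.0175,0,0],[-0.022,0.0175,0,0],[-0.022,0.016,0,0],[-0.016,0.01,0,0]]'; python3 -m pendant '[[-0.01,0.006,0,0.03],[0,0,0,0.06],[0,0,0,0.09],[0,0,0,0.1],[0,0,0,0.1],[0,0,0,0.1],[0,0,0,0.1],[0,0,0,0.1]]';python3 -m pendant '[[0,0,0,0.1],[0,0,0,0.1],[0,0,0,0.1],[0,0,0,0.1],[0,0,0,0.1],[0,0,0,0.1],[0,0,0,0.1],[0,0,0,0.05]]';  python3 -m pendant '[[0,0,0,0],[0,0,0,0],[0,0,0,0],[0,0,0,0]]' | tail -2; python3 g.py 0.6445 -0.3385 0.1325 -1.645
```

```text
time: 12.67
ee_pos: [0.5479, -0.1336, 0.1484]
eef_rot: [0.778, 0.628, -0.001, -0.0]
ft_force: [0.8, -0.0, -4.0]
width: 0.0237
grip_force: 45.0
time: 13.33
ee_pos: [0.64, -0.3284, 0.1474]
eef_rot: [0.778, 0.628, -0.001, -0.001]
ft_force: [0.1, -0.6, -3.9]
width: 0.0235
grip_force: 45.0
time: 14.0
ee_pos: [0.6435, -0.337, 0.1477]
eef_rot: [0.944, 0.33, -0.001, -0.001]
ft_force: [-0.6, 0.2, -3.5]
width: 0.024
grip_force: 45.0
time: 14.67
ee_pos: [0.6435, -0.3369, 0.1477]
eef_rot: [0.999, -0.039, -0.001, -0.0]
ft_force: [0.5, -0.6, -4.2]
width: 0.0235
grip_force: 45.0
width: 0.0237
grip_force: 45.0
pos [ 0.64369108 -0.33732426  0.14908247] tool shift [0.0009 0.0011 0.0166] q [-0.07  0.74  0.83  1.28 -0.53  1.34 -0.9 ]
yaw y -1.6416462738552542 tilt -0.99999984522835 turn 0.0033537261447458278
```

```bash
python3 -m pendant '[[0.001,0.001,0.006,0],[0,0,0.007,0],[0,0,0.004,0],[0,0,0,0],[0,0,0,0],[0,0,0,0],[0,0,0,0],[0,0,0,0]]'; python3 - <<'E'
from m import *
for n,c in(("top",T),("side",S)):
    for o in r.outline_of("weight",n)[:2]: print(n,o["score"],np.round(o["bbox"]))
E
python3 - <<'E'
from h import *
a=cam("top")["img"][110:320,380:560];b=cam("side")["img"][230:420,240:510]
f=lambda i:cv2.resize(i,(400,int(400*i.shape[0]/i.shape[1])))
a,b=f(a),f(b);H=max(len(a),len(b));p=lambda i:np.pad(i,((0,H-len(i)),(0,0),(0,0)))
cv2.imwrite("pics/f6.png",np.hstack([p(a),p(b)])[:,:,::-1])
E
python3 g.py 0.6445 -0.3385 0.1325 -1.645
```

```text
time: 15.67
ee_pos: [0.6448, -0.3385, 0.1328]
eef_rot: [0.999, -0.036, 0.0, 0.0]
ft_force: [0.2, 0.5, -4.1]
width: 0.0236
grip_force: 45.0
top 0.59 [488. 262.  16.  32.]
side 0.69 [382. 325. 169.  29.]
side 0.42 [386. 369. 192.  70.]
pos [ 0.64475716 -0.33840497  0.13258211] tool shift [-0.0002  0.0001  0.0001] q [-0.07  0.75  0.82  1.3  -0.54  1.32 -0.9 ]
yaw y -1.64290939733425 tilt -0.9999999896405565 turn 0.0020906026657501187
```

View pics/f6.png

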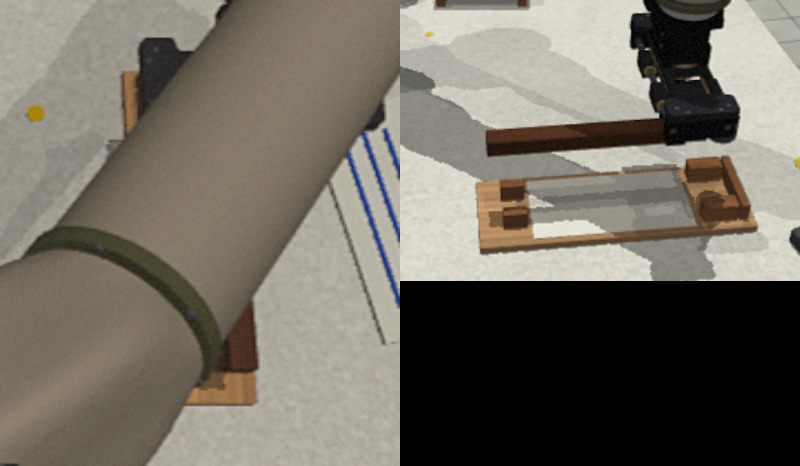

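```bash
python3 - <<'E'
from h import *
c=cam("side");p=r.read_state()["ee_pos"];a=np.array([np.cos(.0725),-np.sin(.0725),0]);l=np.array([a[1],-a[0],0])
t=p-.219*a
for k,z in((-1,.0065),(1,.0065),(1,-.0155)):print(proj(c,t+k*.012*l+[0,0,z]))
E
```

```text
[[297.90816614 316.32524503]]
[[298.7194828  325.80170452]]
[[299.09764342 335.43323036]]
```

The tail end shows at about (299,334) in the side view, where a level, aligned bar should be (299,335), so I hand in.

```bash
python3 -c "
from bench import r
print(r.close_job())"
```

```text
the job is handed in; nothing more can be done
None
```

I handed the job in with the paperweight held level about 8 cm above the blocks, gripped about 3 mm from its balance point, with its head over the wide notch and its tail over the narrow one. The result hasn't been reported back. The tail matched its expected place to within about 3 mm, but the arm hid the head in the last pictures. I didn't re-measure the ink bottle, water bottle and cup at the end.

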